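# Pack spare jar lids from the spring holder into the tin

## Task

Two of the bamboo jar lids in the leaning spring-loaded holder belong in the round tin. One at a time, draw the top lid out from under the lip so that the next one rises into its place, then set it down gently (not dropped) flat on the floor of the tin, so that in the end three lids lie there close together in a triangle, with less than a centimetre between any two. The other two lids stay in the holder, and the tin, mill, mug and jar stay where they are.

Things in the scene. Friction and masses are not known exactly. Their poses are not given: they have to be found in the camera images.
- holder: fixed, leaning, spring-loaded lid holder. Origin: on the table, below the centre of the top lid's top face, which is 160 mm up. x is level and points away from its open front. The stack leans 30 degrees to the front: its axis, upward, is (-0.5, 0, 0.866) in this frame; up-slope along the lids' faces is (0.866, 0, 0.5). Foot plate: x -20 to 120 mm, 120 mm wide. Open at +y and -y for fingers
- seat (a point): where the centre of the underside of the topmost lid lies when it is up against the lip (holder's frame: x 10, z 142.7 mm). The lids touch face to face and are equally wide: fingers reaching more than 20 mm below the top face would pinch the second lid too. A spring presses the stack against the lip with about 3 to 4.5 N
- lip (a point): middle of the front edge of the steel lip (44 mm wide, 5 mm thick, fixed to the back wall) that covers the top lid's top face from 13 mm up-slope of its centre. A lid slid 18 mm or more down-slope is clear of it and can be lifted off along the stack's axis; the next lid follows it up until it meets the lip. Nothing is above the lip
- guides (a point): midway between the tops of the two low front guides, which end 4 mm below the underside of the top lid (24 mm below its top face), so that only the top lid can be slid out, down-slope
- platform (a joint): travel of the spring platform under the stack in m along the stack's axis: 0 with four lids in the holder, 0.02 with three, 0.04 with two
- lid_1: the topmost lid in the holder at the start: bamboo jar lid, a solid disc 62 mm in diameter and 20 mm thick (about 45 g), with a thin white gasket ring low on its side that is level with it. Origin: centre of the underside; z points out of its top face
- lid_2: the second lid from the top of the holder, the same as lid_1
- lid_3: the third lid from the top of the holder, the same as lid_1; stays in the holder
- lid_4: the lowest lid in the holder, the same as lid_1; stays in the holder
- lid_0: the lid that already lies in the tin, about 38 mm from its centre in a direction that varies; the same as lid_1
- tin: open round tin of thin metal, standing loose on the table: inside diameter 156 mm, outside 162 mm, 30 mm high, floor 3 mm thick (0.45 kg). Origin: centre of its underside. Three lids about its centre, 120 degrees apart and 38 mm from it, lie about 4 mm apart
- mill: dark wooden pepper mill, 52 mm in diameter, 147 mm tall; origin under its centre; leave alone
- mug: white mug, 80 mm in diameter, 90 mm tall; origin under its centre; leave alone
- jar: glass jar with a steel cap, 84 mm in diameter, 120 mm tall; origin under its centre; leave alone
Not all that is in view belongs to the job. What is shaped like the lid_1 but black or purple is not meant.

How it is judged:
By the outcome, as a careful person would: the job done as asked, in the order asked, and still so for the second after the job is handed in, with the robot touching nothing.
It also fails if it takes over 64 s, if anything falls off the work surface, if the arm or the gripper's body presses on something with over 40 N, if the wrist force passes 120 N, or if a joint passes its speed limit or range.

## Robot

A 6-joint arm with a two-finger parallel gripper is mounted at the origin on the work surface. World frame = base frame: x ahead of the robot, y to its left, z up, the work surface at z = 0. Lengths are in m, angles in rad, forces in N, time in s.
With the tool pointing down it reaches from about 0.325 to 0.925 m from the base axis. Payload 3.1 kg.
Tool frame: the origin (TCP) lies between the finger pads; the fingertips stand r.tip_extent ahead of it and the grasp point (between the pads) lies 2 mm behind it (r.tip_extent is the distance from the TCP to the fingertips, in m); z points along the fingers, y is the line along which they close (so a half turn about z gives the same grasp; the last joint's range is limited). The gripper opens to 85 mm and grips with 20 to 120 N. Pads are 22 mm wide; open, the fingers measure 114 mm over their backs; the gripper's body (76 mm by 85 mm) begins 54 mm behind the grasp point. The pads swing forward as they close: fully open they stand 13 mm farther back than shut.
Start: joints at [-1.324, 0.217, 1.613, -0, 1.311, -0.112], TCP at [0.219, -0.585, 0.248] pointing down, gripper open.
Joint ranges: [-2.75, 2.75], [-0.78, 2.1], [0.31, 2.55], [-1.13, 4.27], [0.13, 2.63], [-2.58, 2.58]. Speed limits (rad/s): [2.79, 2.79, 3.14, 3.14, 3.14, 3.14].

## Interface

Orientations are given as a 3x3 rotation matrix whose columns are the frame's x, y, z axes.
In Python, from workcell import sensors, snapshot, camera_info, job, r gives the robot as it stands.
- The arm moves only by the shell command python3 -m jog 'ROWS' [OPENING] [FORCE]. ROWS is JSON, one flat list of numbers, 4 for each row, row after row: the shift along the tool's x, y, z in cm, then the turn about the tool's z in rad. In form: [x, y, z, roll, x, y, z, roll, ...]. A call has 1 to 20 rows; each row is the pose to reach, as a shift and turn from the pose commanded when the call began, along the tool's axes at that moment; what a row does not reach only later rows make up. A row lasts 1/8 s, in which the tool goes at most 62.5 mm and 10.7 degrees, less where a joint would pass 70% of its speed; a pose out of reach is approached as far as the arm can. A call with a gripper value outside its range is refused whole. OPENING is the finger opening in cm, from 0 to 8.54, set as the call begins (- or left out, the last holds). The fingers move at their own pace and stop on an object; FORCE is the grip in N (left out, the last holds). Time passes only in rows, so rows that repeat a pose let the fingers close. It gives the time, the measured TCP pose, the force, the opening and the grip force at its end, in the units of the state.
- sensors.observe(): the state, without advancing time (a new reading comes with each control period).
- snapshot(name): name is "side" or "top"; returns (picture, depth): 420x560x3 uint8, red, green, blue; 420x560 float32, m along the optical axis (not along the pixel's ray), 0 where there is no reading.
- camera_info(name): a dict with "camera_matrix" (3x3 intrinsics, pixels), "k1" (the pictures are not rectified: a ray, as slopes to the right and down, at radius r is drawn at 1 + k1 r^2 times it, then the intrinsics apply), "rvec" (rotation vector, rad) and "tvec" (3), from world to camera coordinates, as OpenCV has them. Camera axes: x right, y down, z forward; pixel columns grow to the right and rows downward; lengths in m; the calibration is good to about 2 mm. A picture is of the moment at which its call begins. camera_info takes no time and is no camera call.
- job.hand_in(): hands the job in; it is judged then, once.
The state is a dict: "t": time; "joint_positions": joint angles; "joint_vel": joint speeds; "joint_torque": joint torques, N m; "ee_pos": TCP position; "eef_rot": TCP orientation; "contact_force": force on the tool from outside, world axes, zero at the start; "moment": the same for the moment, N m; "gripper_width": finger opening in m; "gripper_force": force on a finger pad.
Only numpy, scipy, OpenCV 4.12 (cv2) and the standard library are available. Lean on these libraries where they do the work, as an engineer would, in place of code of your own. Each camera call takes 0.05 s, during which the arm holds its last target. There are 200 camera calls.

## Working session

There is one attempt and no reset: what is moved stays moved. The work goes in short steps, Python scripts to look and compute and a shell command to move; the robot and the scene stay as the last step left them, time stands still between calls to the robot, and variables do not carry over. Pictures are saved under pics/ and viewed, at most 10 in all, crops included, and the job is handed in when it is done.

```bash
ls; mkdir -p pics; python3 - <<'E'
from workcell import sensors, snapshot, camera_info, r
import cv2, numpy as np
for n in("side","top"):
    p,d=snapshot(n); cv2.imwrite(f"pics/{n}0.png",p[:,:,::-1]); np.savez(f"{n}0.npz",p=p,d=d)
    c=camera_info(n); print(n,c)
    R=cv2.Rodrigues(np.array(c["rvec"],float))[0]; print("cam pos",-R.T@np.array(c["tvec"]).ravel())
s=sensors.observe(); print(s, r.tip_extent)
E
```

```text
pics
side {'camera_matrix': array([[527.59685527,   0.        , 281.76569302],
       [  0.        , 527.59685527, 209.82736858],
       [  0.        ,   0.        ,   1.        ]]), 'k1': 0.01777378256906412, 'rvec': array([ 0.89939782, -2.52524545,  1.06558446]), 'tvec': array([0.45417063, 0.35045061, 0.81448115])}
cam pos [0.14195829 0.55070761 0.81794567]
top {'camera_matrix': array([[436.76610516,   0.        , 276.91491957],
       [  0.        , 436.76610516, 212.84291643],
       [  0.        ,   0.        ,   1.        ]]), 'k1': -0.1405434730826474, 'rvec': array([ 2.16843521, -2.13132292,  0.12993949]), 'tvec': array([0.00577384, 0.58730574, 0.87668411])}
cam pos [0.46868766 0.00650516 0.94542369]
{'t': 0.1, 'joint_positions': array([-1.32416514e+00,  2.17726681e-01,  1.61478851e+00, -3.83514563e-06,
        1.31129555e+00, -1.12202667e-01]), 'joint_vel': array([ 0.00077058,  0.00026897, -0.00314395,  0.00096559, -0.0017414 ,
        0.00255464]), 'joint_torque': array([-9.93885369e-04, -3.98077011e+01, -3.04972959e+01, -3.27464832e-04,
        4.20589626e-03,  2.48252405e-05]), 'ee_pos': array([ 0.21933474, -0.58449951,  0.2470613 ]), 'eef_rot': array([[ 9.36306708e-01,  3.51182931e-01, -5.45114789e-04],
       [ 3.51183268e-01, -9.36304272e-01,  2.15006287e-03],
       [ 2.44672074e-04, -2.20455348e-03, -9.99997540e-01]]), 'contact_force': array([0.02463921, 0.823205  , 0.41992561]), 'moment': array([0.00834028, 0.00292728, 0.02796174]), 'gripper_force': 0.0, 'gripper_width': 0.08550335461628107} 0.017
```

View pics/side0.png

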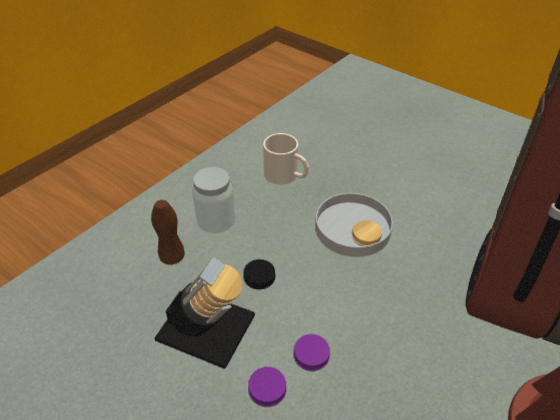

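View pics/top0.png

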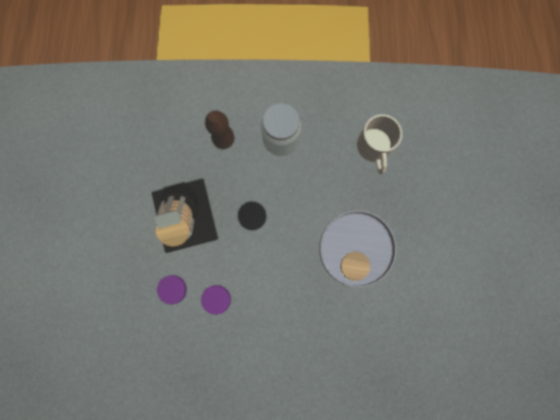

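The side picture shows the holder at about (205,310), with lid_1's face at (228,282) and the lip at (212,270). The tin is at (353,223) with lid_0 at (367,231). In the top picture the holder plate is at (185,215), the lip at (168,220), the tin at (357,249) and lid_0 at (356,266). The purple discs at (172,290) and (216,299) and the black one at (252,215) are distractors. Only the wood-coloured lids fit the description.

```bash
cat > h.py <<'E'
import cv2, numpy as np
from workcell import camera_info
def cam(n):
    c=camera_info(n); R=cv2.Rodrigues(np.array(c["rvec"],float))[0]
    return np.array(c["camera_matrix"]),c["k1"],R,np.array(c["tvec"]).ravel()
def rays(n,uv):
    K,k1,R,t=cam(n)
    s=cv2.undistortPoints(np.float64(uv).reshape(-1,1,2),K,np.array([k1,0,0,0.]))[:,0]
    return np.c_[s,np.ones(len(s))]
def cloud(n,d):
    K,k1,R,t=cam(n); v,u=np.mgrid[:d.shape[0],:d.shape[1]]
    q=rays(n,np.c_[u.ravel(),v.ravel()])*d.reshape(-1,1)
    return ((q-t)@R).reshape(*d.shape,3)
def onplane(n,uv,z):
    K,k1,R,t=cam(n); q=rays(n,uv)@R; o=-R.T@t
    return o+q*((z-o[2])/q[:,2])[:,None]
def proj(n,P):
    K,k1,R,t=cam(n)
    return cv2.projectPoints(np.float64(P).reshape(-1,1,3),R,t,K,np.array([k1,0,0,0.]))[0][:,0]
E
python3 - <<'E'
from h import *
for n in("side","top"):
    z=np.load(n+"0.npz"); p,d=z["p"],z["d"]; W=cloud(n,d); hsv=cv2.cvtColor(p,cv2.COLOR_RGB2HSV)
    m=((hsv[...,0]>8)&(hsv[...,0]<25)&(hsv[...,1]>85)&(hsv[...,2]>110)&(d>0)).astype(np.uint8)
    m[:120 if n=="side" else 160]=0; m[:,450:]=0
    k,l,st,c=cv2.connectedComponentsWithStats(m)
    for i in range(1,k):
        if st[i,4]<60: continue
        P=W[l==i]; print(n,"orange",c[i].round(),st[i],"med",np.median(P,0).round(4),"min",P.min(0).round(3),"max",P.max(0).round(3))
        # robust plane
        best=None; rng=np.random.default_rng(0)
        for _ in range(300):
            a=P[rng.choice(len(P),3,False)]; nn=np.cross(a[1]-a[0],a[2]-a[0]); L=np.linalg.norm(nn)
            if L<1e-9: continue
            nn/=L; g=abs((P-a[0])@nn)<.0015
            if best is None or g.sum()>best.sum(): best=g
        Q=P[best]; cc=Q.mean(0); nn=np.linalg.svd(Q-cc)[2][2]; nn*=np.sign(nn[2]); print("  plane",len(Q),len(P),cc.round(4),nn.round(3))
    # dark plate
    g=(p.max(2)<45)&(d>0)&(W[...,2]<.02)&(W[...,2]>-.01)
    k,l,st,c=cv2.connectedComponentsWithStats(g.astype(np.uint8))
    for i in range(1,k):
        if st[i,4]<150: continue
        q=W[l==i]; rect=cv2.minAreaRect((q[:,:2]*1000).astype(np.float32)); print(n,"dark",c[i].round(),st[i,4],"z",np.median(q[:,2]).round(4),"rect mm",np.round(rect[0]),np.round(rect[1]),round(rect[2],1), cv2.boxPoints(rect).round().tolist())
    # things above the table: rim of tin
    P=W.reshape(-1,3); a=P[(P[:,2]>.024)&(P[:,2]<.036)&(P[:,1]<0)&(P[:,1]>-.4)&(P[:,0]>.2)&(P[:,0]<.6)]
    if len(a):
        (cx,cy),rad=cv2.minEnclosingCircle((a[:,:2]*1000).astype(np.float32)); print("rim",len(a),cx,cy,rad)
E
```

```text
side orange [ 34. 138.] [   0  120  102   55 2851] med [ 2.1566 -0.2068 -0.5862] min [ 2.132 -0.551 -0.668] max [ 2.177 -0.031 -0.428]
  plane 574 2851 [ 2.1561 -0.2254 -0.5766] [ 1.    -0.01   0.025]
side orange [ 96. 186.] [    0   120   250   167 15745] med [ 1.8734 -0.2837 -0.7498] min [ 0.949 -1.105 -0.769] max [2.16  0.305 0.003]
  plane 3742 15745 [ 1.8874 -0.3036 -0.7503] [ 0.003 -0.001  1.   ]
side orange [366. 232.] [353 220  29  25 574] med [ 0.4759 -0.1432  0.0227] min [ 0.448 -0.177  0.007] max [ 0.508 -0.113  0.031]
  plane 331 574 [ 0.4766 -0.1471  0.0231] [-0.014 -0.004  1.   ]
side orange [219. 290.] [ 191  264   51   51 1206] med [0.5341 0.2215 0.1543] min [ 0.506  0.118 -0.   ] max [0.59  0.249 0.171]
  plane 610 1206 [0.5283 0.2081 0.1575] [-0.481 -0.138  0.866]
side dark [259. 279.] 307 z 0.0179 rect mm [582.  81.] [49. 61.] 87.5 [[551.0, 58.0], [612.0, 55.0], [614.0, 104.0], [553.0, 107.0]]
side dark [211. 337.] 2705 z 0.0118 rect mm [581. 224.] [140. 120.] 16.6 [[496.0, 261.0], [530.0, 146.0], [665.0, 187.0], [631.0, 301.0]]
rim 637 517.2893676757812 -153.08709716796875 83.53361511230469
top orange [175. 231.] [156 205  35  41 655] med [0.5322 0.1985 0.1564] min [0.51  0.176 0.01 ] max [0.59  0.256 0.171]
  plane 438 655 [0.5302 0.2026 0.157 ] [-0.489 -0.139  0.861]
top orange [355. 266.] [342 253  26  26 531] med [ 0.479  -0.1503  0.0235] min [ 0.454 -0.176  0.018] max [ 0.506 -0.122  0.028]
  plane 350 531 [ 0.4798 -0.1505  0.0236] [-0.007  0.004  1.   ]
rim 657 516.5597534179688 -156.28466796875 81.69364166259766
```

```bash
python3 - <<'E'
from h import *
from scipy.optimize import least_squares
import workcell; r=workcell.r; print([a for a in dir(r) if a[0]!='_'])
yaw=np.radians(16.2); hx=np.array([np.cos(yaw),np.sin(yaw),0]); hy=np.array([-hx[1],hx[0],0]); up=np.array([0,0,1.])
ax=-.5*hx+.866*up; sl=.866*hx+.5*up
for n in("side","top"):
    z=np.load(n+"0.npz"); p,d=z["p"],z["d"]; W=cloud(n,d); hsv=cv2.cvtColor(p,cv2.COLOR_RGB2HSV)
    m=(hsv[...,0]>8)&(hsv[...,0]<25)&(hsv[...,1]>85)&(hsv[...,2]>100)&(d>0)
    for nm,c0,a,e1,e2 in(("lid1",np.array([.533,.2097,.16]),ax,sl,hy),("lid0",np.array([.478,-.149,.023]),up,np.array([1.,0,0]),np.array([0,1.,0]))):
        P=W[m&(np.linalg.norm(W-c0,axis=2)<.045)]-c0; P=P[abs(P@a)<.004]
        q=np.c_[P@e1,P@e2]*1000; h=cv2.convexHull(q.astype(np.float32))[:,0]
        if nm=="lid1": h=h[h[:,0]<8]
        f=least_squares(lambda v:np.hypot(h[:,0]-v[0],h[:,1]-v[1])-30.5,[0,0],loss="soft_l1").x
        print(n,nm,len(q),"slope,y off mm",f.round(1),"axis off",(np.median(P@a)*1000).round(1),"ctr",(c0+f[0]/1e3*e1+f[1]/1e3*e2+np.median(P@a)*a).round(4))
# side gray rim circle via tin: rim points fit
    P=W.reshape(-1,3); a=P[(P[:,2]>.025)&(P[:,2]<.036)&(np.hypot(P[:,0]-.517,P[:,1]+.154)>.07)&(np.hypot(P[:,0]-.517,P[:,1]+.154)<.09)]*1000
    f=least_squares(lambda v:np.hypot(a[:,0]-v[0],a[:,1]-v[1])-79.5,[517,-154],loss="soft_l1").x; print(n,"tin",f.round(1))
E
```

```text
['MotionError', 'tip_extent']
side lid1 811 slope,y off mm [ 0.4 -1.3] axis off 0.3 ctr [0.5336 0.2085 0.1605]
side lid0 499 slope,y off mm [0.5 1.2] axis off -0.0 ctr [ 0.4785 -0.1478  0.023 ]
side tin [ 515.7 -152.9]
top lid1 565 slope,y off mm [ 1.9 -5. ] axis off -0.3 ctr [0.5361 0.2054 0.1607]
top lid0 526 slope,y off mm [-1.9 -1.1] axis off 0.5 ctr [ 0.4761 -0.1501  0.0235]
top tin [ 516.5 -155.4]
```

```bash
python3 -m jog '[57.7,-63,0,0.077, 57.7,-63,0,0.077, 57.7,-63,0,0.077, 57.7,-63,0,0.077, 57.7,-63,0,0.077, 57.7,-63,0,0.077, 57.7,-63,0,0.077, 57.7,-63,0,0.077, 57.7,-63,0,0.077, 57.7,-63,0,0.077, 57.7,-63,0,0.077, 57.7,-63,0,0.077, 57.7,-63,0,0.077, 57.7,-63,0,0.077, 57.7,-63,1.5,0.077, 57.7,-63,3,0.077, 57.7,-63,3,0.077]' 7.2 30
python3 - <<'E'
from h import *
from workcell import snapshot,sensors
for n in("side","top"):
    p,d=snapshot(n); np.savez(f"{n}1.npz",p=p,d=d)
    if n=="side": cv2.imwrite("pics/side1.png",cv2.resize(p[180:360,120:320,::-1],None,fx=3,fy=3))
s=sensors.observe(); print(s["t"],s["ee_pos"],s["eef_rot"].round(4),s["gripper_width"])
E
```

```text
t: 2.22
ee_pos: [0.5363, 0.2056, 0.2153]
eef_rot: [[0.961, 0.277, -0.006], [0.277, -0.961, -0.002], [-0.006, 0.0, -1.0]]
contact_force: [0.2, -0.6, 1.0]
gripper_width: 0.072
gripper_force: 0.0
2.325 [0.53796217 0.206034   0.21770351] [[ 9.610e-01  2.765e-01 -1.300e-03]
 [ 2.765e-01 -9.610e-01 -5.000e-04]
 [-1.400e-03  1.000e-04 -1.000e+00]] 0.07232915570606278
```

View pics/side1.png

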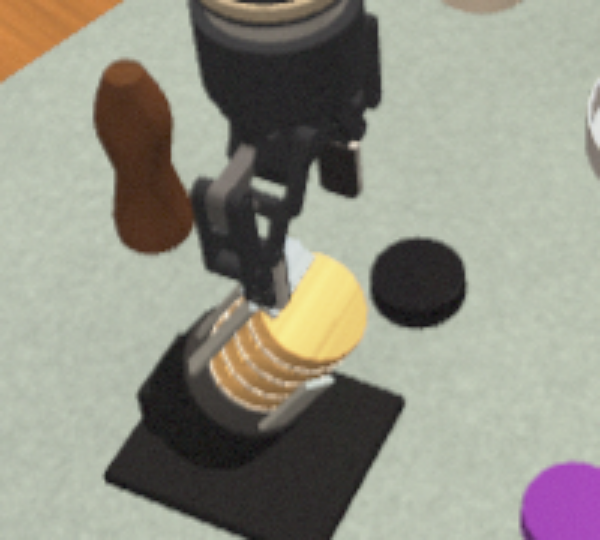

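The close side crop shows the gripper over the holder. The near fingertip is at crop (268,305), full-picture (209,282), and the far tip is at crop (345,190), full (235,243), with the lid face between and below them. I'll get the tip height from the depth images.

```bash
python3 - <<'E'
from h import *
T=np.array([.5380,.2060,.2177]); yaw=np.radians(16.1); hx=np.array([np.cos(yaw),np.sin(yaw),0]); hy=np.array([-hx[1],hx[0],0])
for n in("side","top"):
    W=cloud(n,np.load(n+"1.npz")["d"])
    P=(W-T).reshape(-1,3); q=np.c_[P@hx,P@hy,P[:,2]]*1000
    for s in(1,-1):
        g=q[(q[:,1]*s>25)&(q[:,1]*s<62)&(abs(q[:,0])<20)&(q[:,2]>-35)&(q[:,2]<25)]
        if len(g)<5: print(n,s,len(g)); continue
        print(n,s,len(g),"x",np.percentile(g[:,0],[1,50,99]).round(1),"y",np.percentile(g[:,1],[1,5,50,95,99]).round(1),"z",np.percentile(g[:,2],[0,2,5,20,50]).round(1))
        if n=="side":
            lo=g[g[:,2]<np.percentile(g[:,2],15)]; print("   low pts",lo[np.argsort(lo[:,2])][:14].round(0).tolist())
E
```

```text
side 1 168 x [-13.9  -9.4   3.8] y [37.1 38.  45.5 50.8 51.3] z [-10.8  -6.9  -5.    0.4   7.9]
   low pts [[-7.0, 43.0, -11.0], [-10.0, 42.0, -10.0], [-9.0, 43.0, -9.0], [-9.0, 43.0, -7.0], [-13.0, 38.0, -7.0], [-13.0, 44.0, -7.0], [-13.0, 41.0, -6.0], [-9.0, 43.0, -5.0], [-13.0, 43.0, -5.0], [-13.0, 37.0, -5.0], [-11.0, 43.0, -4.0], [-3.0, 49.0, -4.0], [-7.0, 49.0, -4.0], [-12.0, 45.0, -4.0]]
side -1 217 x [-13.6  -4.3   8.5] y [-40.6 -39.2 -35.3 -34.  -33.4] z [-11.6 -10.1  -9.1  -2.8   7.4]
   low pts [[4.0, -36.0, -12.0], [-1.0, -36.0, -12.0], [2.0, -36.0, -11.0], [6.0, -36.0, -10.0], [-3.0, -35.0, -10.0], [-5.0, -36.0, -10.0], [1.0, -36.0, -10.0], [-7.0, -34.0, -10.0], [-6.0, -36.0, -9.0], [-9.0, -35.0, -9.0], [-10.0, -35.0, -9.0], [-8.0, -36.0, -9.0], [-12.0, -36.0, -9.0], [-2.0, -35.0, -8.0]]
top 1 0
top -1 22 x [-11.3 -10.3  -6.9] y [-50.9 -50.2 -44.  -38.8 -37.9] z [-4.9 -4.7 -4.4  0.1  6.3]
```

```bash
python3 -m jog '[0.15,-0.2,1.5,0, 0.15,-0.2,3,0, 0.15,-0.2,4,0, 0.15,-0.2,5,0, 0.15,-0.2,5.5,0, 0.15,-0.2,5.5,0, 0.15,-0.2,5.5,0]' 7.2
python3 - <<'E'
from h import *
from workcell import snapshot,sensors
p,d=snapshot("side"); np.savez("side2.npz",p=p,d=d)
cv2.imwrite("pics/side2.png",cv2.resize(p[210:340,140:290,::-1],None,fx=4,fy=4))
s=sensors.observe(); print(s["ee_pos"],s["contact_force"],s["gripper_width"])
E
```

```text
t: 3.2
ee_pos: [0.5398, 0.2098, 0.1638]
eef_rot: [[0.961, 0.278, 0.001], [0.278, -0.961, 0.0], [0.001, 0.0, -1.0]]
contact_force: [-0.0, 0.4, -0.3]
gripper_width: 0.0722
gripper_force: 0.0
[0.53986303 0.20979352 0.1639467 ] [0.12672071 0.19872307 0.09778528] 0.07186647600000287
```

View pics/side2.png

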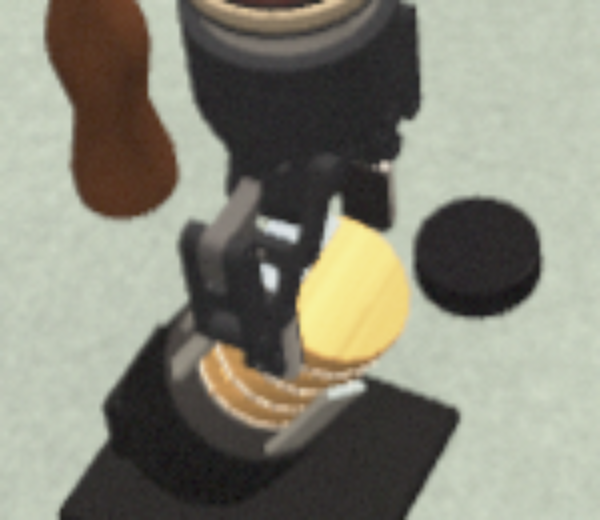

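The picture shows the fingers straddling lid_1. The near fingertip is at crop (270,372), full (207,303), and there is no contact. I'll check the tip depth by projecting the expected corner.

```bash
python3 - <<'E'
from h import *
T=np.array([.5399,.2098,.1639]); yaw=np.radians(16.1); hx=np.array([np.cos(yaw),np.sin(yaw),0]); hy=np.array([-hx[1],hx[0],0])
for dz in(-9,-12,-15,-17):
    print(dz,[proj("side",T+(x*hx+y*hy+np.array([0,0,dz]))/1000)[0].round(1).tolist() for x,y in((-11,36),(-11,43),(11,36))])
W=cloud("side",np.load("side2.npz")["d"]); 
for v,u in((302,207),(300,206),(301,212),(298,212),(296,204)):
    q=W[v,u]-T; print((u,v),(np.array([q@hx,q@hy,q[2]])*1000).round(1))
E
```

```text
-9 [[215.9, 301.6], [213.7, 305.1], [203.2, 297.0]]
-12 [[216.1, 302.8], [213.9, 306.3], [203.4, 298.2]]
-15 [[216.2, 303.9], [214.1, 307.4], [203.6, 299.3]]
-17 [[216.3, 304.7], [214.2, 308.2], [203.7, 300.1]]
(207, 302) [-4.5 49.7  4. ]
(206, 300) [-3.3 49.7  8.3]
(212, 301) [-9.6 43.8  1.8]
(212, 298) [-10.2  43.6   9.3]
(204, 296) [-12.4  65.3  42.5]
```

```bash
python3 -m jog '[0,0,0.2,0, 0,0,0.2,0, 0,0,0.2,0, 0,0,0.2,0, 0,0,0.2,0, 0,0,0.2,0]' 5.4 40
```

```text
t: 4.0
ee_pos: [0.5394, 0.2097, 0.1614]
eef_rot: [[0.961, 0.278, 0.0], [0.278, -0.961, 0.0], [0.0, -0.0, -1.0]]
contact_force: [-0.5, 0.1, 4.0]
gripper_width: 0.0605
gripper_force: 42.2
```

```bash
python3 -m jog '[-0.26,0,0.15,0, -0.52,0,0.3,0, -0.78,0,0.45,0, -1.04,0,0.6,0, -1.3,0,0.75,0, -1.56,0,0.9,0, -1.82,0,1.05,0, -2.08,0,1.2,0, -2.08,0,1.2,0]' 5.4 40
python3 - <<'E'
from h import *
from workcell import snapshot,sensors
p,d=snapshot("side"); cv2.imwrite("pics/side3.png",cv2.resize(p[210:340,140:290,::-1],None,fx=4,fy=4))
s=sensors.observe(); print(s["ee_pos"],s["contact_force"],s["gripper_width"])
E
```

```text
t: 5.12
ee_pos: [0.5188, 0.2037, 0.149]
eef_rot: [[0.961, 0.278, -0.001], [0.278, -0.961, -0.0], [-0.001, -0.0, -1.0]]
contact_force: [-1.3, -0.5, 4.3]
gripper_width: 0.0602
gripper_force: 42.3
[0.51879845 0.20371357 0.14899466] [-2.05393412 -0.05362455  2.70873353] 0.06012588128306205
```

View pics/side3.png

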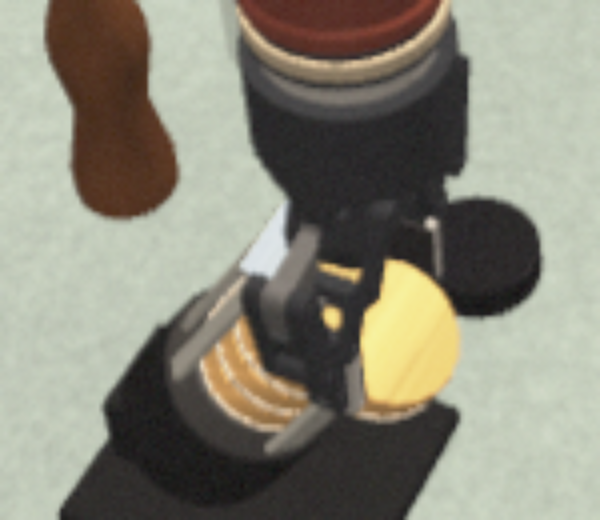

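Lid_1 has been drawn down-slope and now shows at crop (410,335). The lip at (265,245) is clear of it, and the stack behind is intact. Next I lift it along the axis.

```bash
python3 -m jog '[-0.25,0,-0.43,0, -0.5,0,-0.87,0, -0.75,0,-1.3,0, -1,0,-1.73,0, -1.25,0,-2.16,0, -1.5,0,-2.6,0, -1.75,0,-3.5,0, -2,0,-5,0, -2,0,-7,0, -2,0,-7,0]' 5.4 40
python3 - <<'E'
from h import *
from workcell import snapshot,sensors
p,d=snapshot("side"); np.savez("side4.npz",p=p,d=d); cv2.imwrite("pics/side4.png",cv2.resize(p[180:340,140:340,::-1],None,fx=3,fy=3))
s=sensors.observe(); print(s["ee_pos"],s["contact_force"],s["gripper_width"])
E
```

```text
t: 6.42
ee_pos: [0.502, 0.1987, 0.2223]
eef_rot: [[0.961, 0.278, 0.006], [0.278, -0.961, 0.001], [0.006, 0.0, -1.0]]
contact_force: [0.9, -0.4, -0.8]
gripper_width: 0.0602
gripper_force: 43.2
[0.50110127 0.19849816 0.2208486 ] [-0.18241451  0.78046569 -0.73811732] 0.06002607676928132
```

View pics/side4.png

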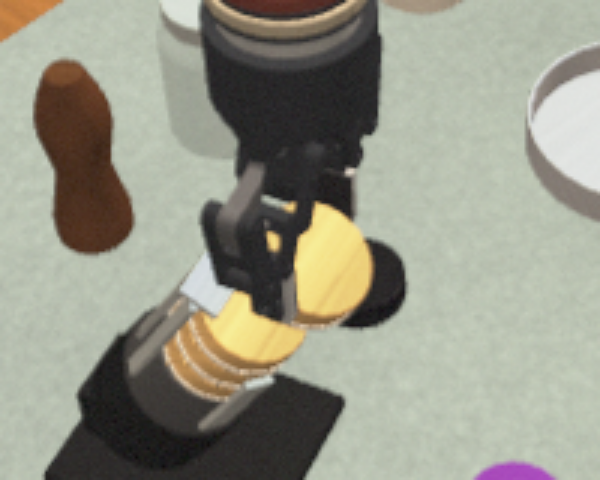

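Lid_2's face is now under the lip at crop (255,330), with three lids left in the holder. Lid_1 hangs tilted in the grip at (325,265). The tool only points down, so I'll pivot the lid flat in the grip about its low edge on free table at about (0.42, 0.0), then carry it flat to the tin.

```bash
python3 -m jog '[-5,6,0,0, -9,11,0,0, -13.3,16.8,0,0, -13.3,16.8,4,0, -13.3,16.8,9,0, -13.3,16.8,14,0, -13.3,16.8,17,0, -13.3,16.8,17.8,0, -13.3,16.8,17.8,0, -13.3,16.8,17.8,0]' 5.4 25
python3 - <<'E'
from h import *
from workcell import snapshot,sensors
p,d=snapshot("side"); np.savez("side5.npz",p=p,d=d)
s=sensors.observe(); T=s["ee_pos"]; R=s["eef_rot"]; print(s["t"],T,s["contact_force"],s["gripper_width"])
W=cloud("side",d); hsv=cv2.cvtColor(p,cv2.COLOR_RGB2HSV)
m=(hsv[...,0]>8)&(hsv[...,0]<25)&(hsv[...,1]>85)&(hsv[...,2]>100)&(d>0)&(np.linalg.norm(W-T,axis=2)<.06)
P=(W[m]-T)@R; P*=1000; 
best=None; rng=np.random.default_rng(0)
for _ in range(300):
    a=P[rng.choice(len(P),3,False)]; n=np.cross(a[1]-a[0],a[2]-a[0]); L=np.linalg.norm(n)
    if L<1e-6: continue
    g=abs((P-a[0])@(n/L))<1.5
    if best is None or g.sum()>best.sum(): best=g
Q=P[best];n=np.linalg.svd(Q-Q.mean(0))[2][2]; print(len(Q),len(P),"face ctr tool mm",Q.mean(0).round(1),"normal",n.round(3),"min/max",Q.min(0).round(1),Q.max(0).round(1), "lowest world z",W[m][:,2].min())
E
```

```text
t: 7.72
ee_pos: [0.4207, -0.0003, 0.0427]
eef_rot: [[0.961, 0.278, 0.003], [0.278, -0.961, -0.001], [0.003, 0.001, -1.0]]
contact_force: [-0.3, -0.5, -0.6]
gripper_width: 0.0603
gripper_force: 43.3
7.775 [ 4.20814371e-01 -2.82339036e-04  4.28341779e-02] [-0.05669577  0.01072177 -0.10786317] 0.060297844318949294
234 321 face ctr tool mm [-17.6  -0.4   9.7] normal [-0.505 -0.003 -0.863] min/max [-31.5 -31.7  -5.6] [ 7.3 27.8 19.1] lowest world z 0.0008775666487789137
```

```bash
python3 -m jog '[0,0,0.35,0, 0,0,0.7,0, 0.12,0,0.8,0, 0.25,0,0.9,0, 0.35,0,1,0, 0.46,0,1.1,0, 0.46,0,1.1,0]' 5.4 20
```

```text
t: 8.65
ee_pos: [0.4247, 0.0011, 0.0314]
eef_rot: [[0.961, 0.278, 0.001], [0.278, -0.961, -0.0], [0.001, 0.001, -1.0]]
contact_force: [-1.8, 0.5, 8.7]
gripper_width: 0.0602
gripper_force: 45.4
```

```bash
cat > tilt.py <<'E'
from h import *
from workcell import snapshot,sensors
p,d=snapshot("side"); s=sensors.observe(); T=s["ee_pos"]; R=s["eef_rot"]; print(s["t"],T.round(4),s["contact_force"].round(1),s["gripper_width"],s["gripper_force"])
W=cloud("side",d); hsv=cv2.cvtColor(p,cv2.COLOR_RGB2HSV)
m=(hsv[...,0]>8)&(hsv[...,0]<25)&(hsv[...,1]>85)&(hsv[...,2]>100)&(d>0)&(np.linalg.norm(W-T,axis=2)<.06)
P=(W[m]-T)@R*1000; best=None; rng=np.random.default_rng(0)
for _ in range(300):
    a=P[rng.choice(len(P),3,False)]; n=np.cross(a[1]-a[0],a[2]-a[0]); L=np.linalg.norm(n)
    if L<1e-6: continue
    g=abs((P-a[0])@(n/L))<1.5
    if best is None or g.sum()>best.sum(): best=g
Q=P[best];n=np.linalg.svd(Q-Q.mean(0))[2][2]; n*=-np.sign(n[2]); print(len(Q),len(P),"face ctr tool mm",Q.mean(0).round(1),"normal",n.round(3),"tilt",np.degrees(np.arccos(-n[2])).round(1),"min/max",Q.min(0).round(1),Q.max(0).round(1),"face world z",(Q@R.T).mean(0)[2]/1000+T[2])
E
python3 -m jog '[0.1,0,0.11,0, 0.2,0,0.22,0, 0.29,0,0.34,0, 0.38,0,0.46,0, 0.46,0,0.58,0, 0.46,0,0.58,0]' 5.2 20; python3 tilt.py
```

```text
t: 9.4
ee_pos: [0.4297, 0.0024, 0.0259]
eef_rot: [[0.961, 0.278, 0.002], [0.278, -0.961, -0.0], [0.002, 0.001, -1.0]]
contact_force: [-0.5, 0.2, 8.2]
gripper_width: 0.0604
gripper_force: 48.2
9.45 [0.4297 0.0024 0.0259] [-0.7  0.9  8.5] 0.05996594273513846 48.19325923919678
262 384 face ctr tool mm [-19.9  -1.4   2.6] normal [-0.222 -0.001 -0.975] tilt 12.8 min/max [-36.6 -31.6  -4.2] [ 7.7 27.9  7.7] face world z 0.023223853828322684
```

```bash
python3 -m jog '[0.09,0,0.12,0, 0.18,0,0.24,0, 0.27,0,0.36,0, 0.34,0,0.48,0, 0.4,0,0.58,0, 0.44,0,0.66,0, 0.44,0,0.66,0]' 5.2 20; python3 tilt.py
```

```text
t: 10.32
ee_pos: [0.4341, 0.0036, 0.0194]
eef_rot: [[0.961, 0.278, 0.003], [0.278, -0.961, -0.0], [0.002, 0.001, -1.0]]
contact_force: [-0.2, 1.4, 8.9]
gripper_width: 0.06
gripper_force: 50.2
10.375 [0.4341 0.0036 0.0194] [0.  1.1 8.5] 0.06024631508630957 50.2235609292984
235 408 face ctr tool mm [-20.3  -1.3  -1.5] normal [-0.037 -0.001 -0.999] tilt 2.1 min/max [-37.6 -31.6  -3.6] [ 4.6 27.9  0.3] face world z 0.020885854220823324
```

```bash
python3 -m jog '[0.05,0,0.08,0, 0.08,0,0.15,0, 0.08,0,0.18,0, 0.08,0,0.18,0]' 5.2 20; python3 tilt.py
```

```text
t: 10.88
ee_pos: [0.4349, 0.0038, 0.0181]
eef_rot: [[0.96, 0.278, 0.002], [0.278, -0.96, -0.0], [0.002, 0.001, -1.0]]
contact_force: [-1.8, 0.9, 13.4]
gripper_width: 0.0601
gripper_force: 50.9
10.925 [0.4349 0.0038 0.0181] [-2.   0.4 14.2] 0.06021617256420439 50.88170886039734
230 416 face ctr tool mm [-20.6  -1.7  -2.4] normal [-0.005 -0.003 -1.   ] tilt 0.3 min/max [-38.3 -31.9  -4. ] [ 7.6 28.8 -0.9] face world z 0.02047438564417134
```

```bash
cat > rel.py <<'E'
# held lid centre (side camera) against tin and lid_0, in mm world and in tool axes
from h import *
from workcell import snapshot,sensors
from scipy.optimize import least_squares
import sys
p,d=snapshot("side"); s=sensors.observe(); T=s["ee_pos"]; R=s["eef_rot"]; print(round(s["t"],2),T.round(4),s["contact_force"].round(1),s["gripper_width"].round(4),"yaw",np.degrees(np.arctan2(R[1,0],R[0,0])).round(1))
W=cloud("side",d); hsv=cv2.cvtColor(p,cv2.COLOR_RGB2HSV)
o=(hsv[...,0]>8)&(hsv[...,0]<25)&(hsv[...,1]>85)&(hsv[...,2]>100)&(d>0)
def fit(c,z,half=None):
    P=W[o&(np.hypot(W[...,0]-c[0],W[...,1]-c[1])<.045)&(abs(W[...,2]-z)<.005)]*1000
    h=cv2.convexHull(P[:,:2].astype(np.float32))[:,0]
    if half is not None: h=h[(h-np.array(c)*1000)@np.array(half)<-5]
    return least_squares(lambda v:np.hypot(*(h-v).T)-30.5,np.array(c)*1000,loss="soft_l1").x,len(P),np.median(P[:,2])
if len(sys.argv)>1:
    c=T[:2]-.004*R[:2,0]; f=fit(c,T[2]+.0023,R[:2,0] if sys.argv[1]=="x" else None); print("held",f[0].round(1),f[1:],"tool x,y of lid",((f[0]-T[:2]*1000)@R[:2,:2]).round(1))
print("lid0",fit((.4785,-.1478),.023)[0].round(1))
cv2.imwrite(f"pics/rel{s['t']:.1f}.png",cv2.resize(p[170:290,270:430,::-1],None,fx=4,fy=4))
E
python3 -m jog '[0,0,-3,0, 0,0,-6,0, 0,0,-8,0, 2,5,-8,-0.15, 4,9,-8,-0.3, 6.8,14.9,-8,-0.5, 6.8,14.9,-8,-0.625, 6.8,14.9,-8,-0.625, 6.8,14.9,-8,-0.625]' 5.2 20; python3 rel.py x
```

```text
t: 12.05
ee_pos: [0.5388, -0.1196, 0.0955]
eef_rot: [[0.617, 0.787, -0.002], [0.787, -0.617, 0.001], [-0.0, -0.002, -1.0]]
contact_force: [-0.6, 0.8, -0.5]
gripper_width: 0.0603
gripper_force: 49.2Traceback (most recent call last):
  File "rel.py", line 6, in <module>
    p,d=snapshot("side"); s=sensors.observe(); T=s["ee_pos"]; R=s["eef_rot"]; print(round(s["t"],2),T.round(4),s["contact_force"].round(1),s["gripper_width"].round(4),"yaw",np.degrees(np.arctan2(R[1,0],R[0,0])).round(1))
                                                                                                                                           ^^^^^^^^^^^^^^^^^^^^^^^^
AttributeError: 'float' object has no attribute 'round'
```

```bash
sed -i 's/s\["gripper_width"\].round(4)/round(s["gripper_width"],4)/' rel.py; python3 rel.py x; ls pics
```

```text
12.15 [ 0.539  -0.1195  0.0958] [-0.1  0.5 -1.4] 0.0599 yaw 51.9
held [ 531.4 -116.9] (198, np.float64(98.11244832416364)) tool x,y of lid [-2.7 -7.5]
lid0 [ 478.  -147.2]
rel12.2.png
side0.png
side1.png
side2.png
side3.png
side4.png
top0.png
```

View pics/rel12.2.png

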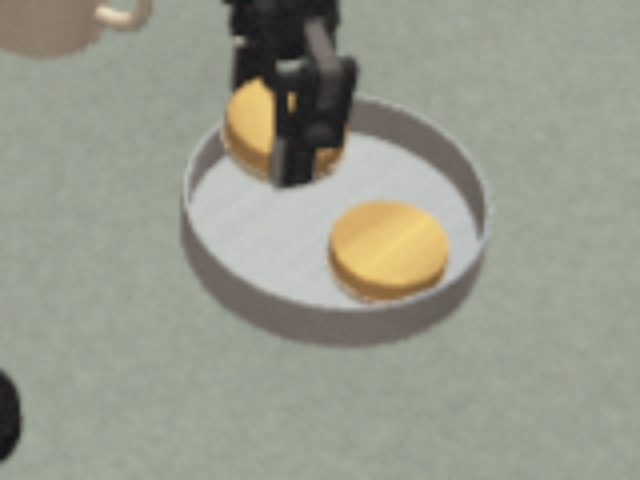

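The lid hangs level over the far part of the tin at crop (285,130), lid_0 is at (388,245), and the near finger hides the right part of the held lid. I'll lower to just above the floor, then measure beside lid_0.

```bash
python3 -m jog '[0.07,0.28,2,0, 0.07,0.28,4,0, 0.07,0.28,6,0, 0.07,0.28,6.6,0, 0.07,0.28,7,0, 0.07,0.28,7,0, 0.07,0.28,7,0]' 5.2 20; python3 rel.py x; python3 - <<'E'
from h import *
from workcell import snapshot,sensors
p,d=snapshot("side"); T=sensors.observe()["ee_pos"]; hsv=cv2.cvtColor(p,cv2.COLOR_RGB2HSV)
o=((hsv[...,0]>8)&(hsv[...,0]<25)&(hsv[...,1]>85)&(hsv[...,2]>100)).astype(np.uint8); W=cloud("side",d)
g=o.astype(bool)&(np.hypot(W[...,0]-T[0],W[...,1]-T[1])<.045)&(W[...,2]>.018)
P=W[g]*1000; print("n",len(P),"x",np.percentile(P[:,0],[1,99]),"y",np.percentile(P[:,1],[1,99]),"z",np.median(P[:,2]))
g=o.astype(bool)&(np.hypot(W[...,0]-.478,W[...,1]+.148)<.04)&(W[...,2]>.018)
P=W[g]*1000; print("lid0 n",len(P),"x",np.percentile(P[:,0],[1,99]),"y",np.percentile(P[:,1],[1,99]),"z",np.median(P[:,2]))
E
```

```text
t: 13.02
ee_pos: [0.5431, -0.1217, 0.0269]
eef_rot: [[0.616, 0.788, 0.001], [0.788, -0.616, -0.001], [0.0, 0.002, -1.0]]
contact_force: [0.5, 0.8, -0.1]
gripper_width: 0.0604
gripper_force: 49.2
13.07 [ 0.5431 -0.1217  0.0269] [-0.4 -0.3  0.3] 0.0603 yaw 52.0
held [ 528.9 -134.2] (172, np.float64(29.327604329550223)) tool x,y of lid [-18.6  -3.5]
lid0 [ 478.  -147.3]
n 226 x [500.95814543 568.49977149] y [-141.79172653  -87.07102563] z 29.007928787716075
lid0 n 513 x [448.29810302 506.21732407] y [-175.71677938 -118.8931788 ] z 22.848266289495946
```

```bash
python3 -m jog '[0,0,0.2,0, 0,0,0.35,0, 0,0,0.45,0, 0,0,0.52,0, 0,0,0.56,0, 0,0,0.56,0]' 5.2 20
```

```text
t: 13.88
ee_pos: [0.543, -0.1211, 0.0216]
eef_rot: [[0.616, 0.787, 0.0], [0.787, -0.616, 0.001], [0.001, -0.0, -1.0]]
contact_force: [-1.9, 3.0, 7.5]
gripper_width: 0.0599
gripper_force: 50.0
```

```bash
python3 -m jog '[0,0,-0.03,0, 0,0,-0.03,0, 0,0,-0.03,0, 0,0,-0.03,0]' 7.1 20; python3 -m jog '[0,0,-2,0, 0,0,-5,0, 0,0,-10,0, 0,0,-15,0, 0,0,-18,0, -3,-8,-18,0, -6,-14,-18,0, -9,-20,-18,0.2, -9,-20,-18,0.4, -9,-20,-18,0.624, -9,-20,-18,0.624]' 7.2 20
cat > lids.py <<'E'
from h import *
from workcell import snapshot,sensors
from scipy.optimize import least_squares
s=sensors.observe(); print(round(s["t"],2),s["ee_pos"].round(4),"yaw",np.degrees(np.arctan2(s["eef_rot"][1,0],s["eef_rot"][0,0])).round(2))
for n in("side","top"):
    p,d=snapshot(n); np.savez(n+"L.npz",p=p,d=d); W=cloud(n,d); hsv=cv2.cvtColor(p,cv2.COLOR_RGB2HSV)
    P=W.reshape(-1,3); rr=np.hypot(P[:,0]-.517,P[:,1]+.154); a=P[(P[:,2]>.025)&(P[:,2]<.036)&(rr>.07)&(rr<.09)]*1000
    t=least_squares(lambda v:np.hypot(a[:,0]-v[0],a[:,1]-v[1])-79.5,[517,-154],loss="soft_l1").x; print(n,"tin",t.round(1))
    m=((hsv[...,0]>8)&(hsv[...,0]<25)&(hsv[...,1]>85)&(hsv[...,2]>100)&(W[...,2]>.0175)&(W[...,2]<.03)&(np.hypot(W[...,0]-.517,W[...,1]+.154)<.078)).astype(np.uint8)
    k,l,st,c=cv2.connectedComponentsWithStats(cv2.erode(m,np.ones((2,2),np.uint8)))
    for i in range(1,k):
        if st[i,4]<100: continue
        Q=W[l==i]*1000; h=cv2.convexHull(Q[:,:2].astype(np.float32))[:,0]
        f=least_squares(lambda v:np.hypot(*(h-v[:2]).T)-v[2],[*Q[:,:2].mean(0),30],loss="soft_l1").x
        A=np.c_[Q[:,:2]-Q[:,:2].mean(0),np.ones(len(Q))]; g=np.linalg.lstsq(A,Q[:,2],rcond=None)[0]
        v=f[:2]-t; print("  lid",f.round(1),"n",st[i,4],"z",np.median(Q[:,2]).round(1),"slope",g[:2].round(3),"rel tin r",np.hypot(*v).round(1),"ang",np.degrees(np.arctan2(v[1],v[0])).round(1))
E
python3 lids.py
```

```text
t: 14.38
ee_pos: [0.5422, -0.1215, 0.0205]
eef_rot: [[0.616, 0.787, -0.0], [0.787, -0.616, 0.0], [-0.0, -0.0, -1.0]]
contact_force: [0.3, 0.0, 0.0]
gripper_width: 0.0712
gripper_force: 0.0
t: 15.75
ee_pos: [0.3293, -0.0691, 0.2022]
eef_rot: [[0.961, 0.276, 0.003], [0.276, -0.961, -0.001], [0.003, 0.002, -1.0]]
contact_force: [0.3, 0.7, -0.2]
gripper_width: 0.072
gripper_force: 0.0
15.75 [ 0.3293 -0.0691  0.2022] yaw 16.03
side tin [ 515.6 -152.8]
  lid [ 535.3 -123.1   29. ] n 447 z 23.0 slope [ 0.013 -0.002] rel tin r 35.7 ang 56.5
  lid [ 475.5 -146.9   29. ] n 448 z 22.9 slope [0.009 0.006] rel tin r 40.6 ang 171.6
top tin [ 516.5 -155.4]
  lid [ 536.6 -128.3   25.8] n 475 z 23.5 slope [-0.006 -0.002] rel tin r 33.7 ang 53.5
  lid [ 476.8 -151.3   26.3] n 492 z 23.6 slope [0.004 0.002] rel tin r 39.9 ang 174.1
```

```bash
python3 - <<'E'
from h import *
from scipy.optimize import least_squares
yaw=np.radians(16.2); hx=np.array([np.cos(yaw),np.sin(yaw),0]); hy=np.array([-hx[1],hx[0],0]); up=np.array([0,0,1.])
a=-.5*hx+.866*up; e1=.866*hx+.5*up; c0=np.array([.533,.2097,.16])
for n in("side","top"):
    z=np.load(n+"L.npz"); p,d=z["p"],z["d"]; W=cloud(n,d); hsv=cv2.cvtColor(p,cv2.COLOR_RGB2HSV)
    m=(hsv[...,0]>8)&(hsv[...,0]<25)&(hsv[...,1]>85)&(hsv[...,2]>100)&(d>0)
    P=W[m&(np.linalg.norm(W-c0,axis=2)<.045)]-c0; P=P[abs(P@a)<.004]
    q=np.c_[P@e1,P@hy]*1000; h=cv2.convexHull(q.astype(np.float32))[:,0]; h=h[h[:,0]<8]
    f=least_squares(lambda v:np.hypot(h[:,0]-v[0],h[:,1]-v[1])-30.5,[0,0],loss="soft_l1").x
    print(n,len(q),f.round(1),"axis off",(np.median(P@a)*1000).round(1))
E
python3 -m jog '[5,-3,-2.5,0, 10,-7,-2.5,0, 15,-11,-2.5,0, 20,-15,-2.5,0, 24,-18,-2.5,0, 27.9,-21,-2.5,0, 27.9,-21,-2.5,0, 27.9,-21,-2.5,0]' 7.2 40
```

```text
side 837 [-0.7 -1.5] axis off 0.3
top 586 [ 0.6 -4.9] axis off -0.3
t: 16.85
ee_pos: [0.5383, 0.2102, 0.2258]
eef_rot: [[0.96, 0.28, -0.001], [0.28, -0.96, -0.001], [-0.001, 0.0, -1.0]]
contact_force: [0.0, -0.3, -0.4]
gripper_width: 0.0719
gripper_force: 0.0
```

```bash
python3 -m jog '[0,0,1.5,0, 0,0,3,0, 0,0,4.5,0, 0,0,5.5,0, 0,0,6.2,0, 0,0,6.2,0, 0,0,6.2,0]' 7.2 40
```

```text
t: 17.73
ee_pos: [0.5392, 0.2106, 0.1643]
eef_rot: [[0.96, 0.279, 0.001], [0.279, -0.96, 0.0], [0.001, 0.0, -1.0]]
contact_force: [-0.1, 0.2, -0.2]
gripper_width: 0.0717
gripper_force: 0.0
```

```bash
python3 -m jog '[-0.05,0.1,0.25,0, -0.05,0.1,0.25,0, -0.05,0.1,0.25,0, -0.05,0.1,0.25,0, -0.05,0.1,0.25,0, -0.05,0.1,0.25,0]' 5.4 40; python3 -m jog '[-0.26,0,0.15,0, -0.52,0,0.3,0, -0.78,0,0.45,0, -1.04,0,0.6,0, -1.3,0,0.75,0, -1.56,0,0.9,0, -1.82,0,1.05,0, -2.08,0,1.2,0, -2.08,0,1.2,0]' 5.4 40; python3 tilt.py
```

```text
t: 18.48
ee_pos: [0.5386, 0.2094, 0.1615]
eef_rot: [[0.96, 0.279, 0.0], [0.279, -0.96, 0.0], [0.0, -0.0, -1.0]]
contact_force: [0.4, 0.2, 4.6]
gripper_width: 0.0601
gripper_force: 42.2
t: 19.6
ee_pos: [0.5179, 0.2033, 0.1488]
eef_rot: [[0.96, 0.279, -0.001], [0.279, -0.96, -0.0], [-0.001, -0.0, -1.0]]
contact_force: [-1.5, -0.6, 3.3]
gripper_width: 0.0599
gripper_force: 42.3
19.65 [0.5179 0.2033 0.1488] [-1.5 -0.6  2.6] 0.06002778449271747 42.350844740867615
222 507 face ctr tool mm [-18.7  -2.2  10.6] normal [-0.512  0.039 -0.858] tilt 30.9 min/max [-33.1 -30.8 -10.9] [18.5 30.  20.2] face world z 0.13826496260010218
```

```bash
python3 -m jog '[-0.25,0,-0.43,0, -0.5,0,-0.87,0, -0.75,0,-1.3,0, -1,0,-1.73,0, -1.25,0,-2.16,0, -1.5,0,-2.6,0, -1.75,0,-3.5,0, -2,0,-5,0, -2,0,-7,0, -2,0,-7,0]' 5.4 40
python3 -m jog '[-5,6,0,0, -9,11,0,0, -13.3,16.8,0,0, -13.3,16.8,4,0, -13.3,16.8,9,0, -13.3,16.8,14,0, -13.3,16.8,17,0, -13.3,16.8,17.7,0, -13.3,16.8,17.7,0, -13.3,16.8,17.7,0]' 5.4 25; python3 tilt.py
```

```text
t: 20.9
ee_pos: [0.5012, 0.1984, 0.2224]
eef_rot: [[0.96, 0.279, 0.006], [0.279, -0.96, 0.002], [0.006, 0.0, -1.0]]
contact_force: [0.6, 0.4, -0.8]
gripper_width: 0.06
gripper_force: 43.2
t: 22.15
ee_pos: [0.4202, -0.0007, 0.0438]
eef_rot: [[0.96, 0.279, 0.003], [0.279, -0.96, -0.001], [0.003, 0.001, -1.0]]
contact_force: [0.2, 0.1, -1.0]
gripper_width: 0.0598
gripper_force: 43.2
22.2 [ 0.4202 -0.0007  0.0439] [ 0.   0.2 -1. ] 0.06026737720936193 43.202142119407654
226 334 face ctr tool mm [-17.8  -1.5  10.7] normal [-0.508  0.001 -0.861] tilt 30.5 min/max [-32.4 -31.1  -5.2] [ 7.2 28.3 19.4] face world z 0.03316856921877141
```

```bash
python3 -m jog '[0,0,0.4,0, 0,0,0.8,0, 0.12,0,0.9,0, 0.25,0,1,0, 0.35,0,1.1,0, 0.46,0,1.2,0, 0.56,0,1.31,0, 0.66,0,1.42,0, 0.75,0,1.54,0, 0.84,0,1.66,0, 0.92,0,1.78,0, 0.92,0,1.78,0]' 5.3 20; python3 -m jog '[0.09,0,0.12,0, 0.18,0,0.24,0, 0.27,0,0.36,0, 0.34,0,0.48,0, 0.4,0,0.58,0, 0.44,0,0.66,0, 0.49,0,0.74,0, 0.52,0,0.84,0, 0.52,0,0.84,0]' 5.2 20; python3 tilt.py
```

```text
t: 23.7
ee_pos: [0.4298, 0.002, 0.0262]
eef_rot: [[0.96, 0.279, 0.004], [0.279, -0.96, -0.0], [0.004, 0.001, -1.0]]
contact_force: [0.4, 1.7, 7.8]
gripper_width: 0.0601
gripper_force: 48.1
t: 24.82
ee_pos: [0.4343, 0.0032, 0.0192]
eef_rot: [[0.96, 0.28, 0.001], [0.28, -0.96, -0.0], [0.001, 0.001, -1.0]]
contact_force: [-5.5, 0.3, 23.2]
gripper_width: 0.06
gripper_force: 50.3
24.875 [0.4343 0.0032 0.0192] [-5.4 -0.3 23.3] 0.05967344959761318 50.30323684215546
235 429 face ctr tool mm [-20.6  -2.   -0.8] normal [-0.026  0.019 -0.999] tilt 1.9 min/max [-38.9 -32.6  -3. ] [ 7.3 26.2  1.5] face world z 0.019949129519131765
```

```bash
python3 -m jog '[0,0,-3,0, 0,0,-6,0, 0,0,-8,-0.1, 1,5,-8,-0.28, 2,10,-8,-0.46, 3,15,-8,-0.64, 3.7,20.7,-8,-0.82, 3.7,20.7,-8,-1, 3.7,20.7,-8,-1.18, 3.7,20.7,-8,-1.36, 3.7,20.7,-8,-1.5, 3.7,20.7,-8,-1.585, 3.7,20.7,-8,-1.585, 3.7,20.7,-8,-1.585]' 5.2 20; python3 rel.py
```

```text
t: 26.62
ee_pos: [0.5255, -0.1848, 0.0959]
eef_rot: [[-0.292, 0.957, -0.0], [0.957, 0.292, 0.0], [0.0, -0.0, -1.0]]
contact_force: [0.4, -0.6, -0.9]
gripper_width: 0.0595
gripper_force: 47.7
26.68 [ 0.5255 -0.1849  0.0959] [ 0.3  0.6 -0.9] 0.0601 yaw 107.0
lid0 [ 488.  -143.5]
```

```bash
python3 -m jog '[-0.13,0.21,2,0, -0.13,0.21,4,0, -0.13,0.21,4.8,0, -0.13,0.21,4.8,0, -0.13,0.21,4.8,0]' 5.2 20; python3 rel.py; cp pics/rel27*.png pics/b.png
```

```text
t: 27.3
ee_pos: [0.5284, -0.1857, 0.0483]
eef_rot: [[-0.293, 0.956, 0.001], [0.956, 0.293, -0.0], [-0.0, 0.0, -1.0]]
contact_force: [-0.5, -0.6, -1.3]
gripper_width: 0.06
gripper_force: 47.7
27.35 [ 0.5286 -0.1858  0.0487] [ 1.   0.4 -0.1] 0.06 yaw 107.0
lid0 [ 478.8 -146.1]
```

View pics/b.png

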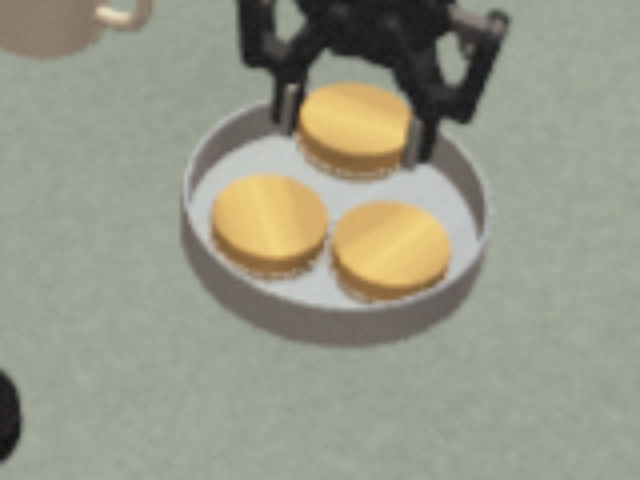

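The picture shows lid_1 at crop (270,220), lid_0 at (390,245), and the held lid level above the third place at (355,125), fully visible between the fingers. I'll fit its centre.

```bash
python3 - <<'E'
from h import *
from workcell import snapshot,sensors
from scipy.optimize import least_squares
p,d=snapshot("side"); T=sensors.observe()["ee_pos"]; W=cloud("side",d); hsv=cv2.cvtColor(p,cv2.COLOR_RGB2HSV)
o=(hsv[...,0]>8)&(hsv[...,0]<25)&(hsv[...,1]>85)&(hsv[...,2]>100)&(d>0)
C=[]
for nm,c,z in(("held",(.5276,-.191),.049),("lid1",(.5353,-.1231),.023),("lid0",(.4765,-.147),.023)):
    P=W[o&(np.hypot(W[...,0]-c[0],W[...,1]-c[1])<.036)&(abs(W[...,2]-z)<.005)]*1000
    h=cv2.convexHull(P[:,:2].astype(np.float32))[:,0]
    f=least_squares(lambda v:np.hypot(*(h-v).T)-29.3,np.array(c)*1000,loss="soft_l1").x; C.append(f)
    g=np.linalg.lstsq(np.c_[P[:,:2]-f,np.ones(len(P))],P[:,2],rcond=None)[0]
    print(nm,len(P),f.round(1),"z",np.median(P[:,2]).round(1),"slope",g[:2].round(3),"ext",P.min(0).round(1),P.max(0).round(1))
print("gaps",[round(float(np.hypot(*(C[i]-C[j])))-62,1) for i,j in((0,1),(0,2),(1,2))])
E
```

```text
held 439 [ 530.2 -191.2] z 49.1 slope [-0.005  0.036] ext [ 500.3 -222.3   44. ] [ 560.7 -161.    53.9]
lid1 500 [ 536.8 -124.2] z 23.0 slope [ 0.004 -0.003] ext [ 501.3 -154.3   18.1] [567.2 -93.2  27.7]
lid0 515 [ 477.2 -147.1] z 22.7 slope [ 0.005 -0.008] ext [ 446.3 -177.9   18.1] [ 510.6 -116.4   27.6]
gaps [5.3, 7.0, 1.9]
```

```bash
python3 -m jog '[0.19,-0.1,0.8,0, 0.19,-0.1,1.5,0, 0.19,-0.1,2,0, 0.19,-0.1,2.3,0, 0.19,-0.1,2.45,0, 0.19,-0.1,2.55,0, 0.19,-0.1,2.6,0, 0.19,-0.1,2.6,0]' 5.2 20
```

```text
t: 28.4
ee_pos: [0.5269, -0.184, 0.0231]
eef_rot: [[-0.293, 0.956, 0.001], [0.956, 0.293, -0.0], [-0.0, 0.0, -1.0]]
contact_force: [-2.5, 2.8, 5.1]
gripper_width: 0.06
gripper_force: 48.4
```

```bash
python3 -m jog '[0,0,0.04,0, 0,0,0.08,0, 0,0,0.08,0]' 5.2 20; python3 tilt.py
```

```text
t: 28.78
ee_pos: [0.5271, -0.1839, 0.0226]
eef_rot: [[-0.293, 0.956, 0.001], [0.956, 0.293, 0.0], [-0.0, 0.001, -1.0]]
contact_force: [-3.4, 1.6, 8.6]
gripper_width: 0.0598
gripper_force: 48.7
28.825 [ 0.5271 -0.184   0.0226] [-3.   2.7  8.3] 0.05998270352234039 48.66883456707001
571 927 face ctr tool mm [16.6 -1.7 -0.3] normal [ 0.003  0.001 -1.   ] tilt 0.2 min/max [-37.2 -52.5  -1.9] [58.8 48.7  1.5] face world z 0.02288169386637077
```

Flat on the floor. I'll release it, rise and check.

```bash
python3 -m jog '[0,0,-0.05,0, 0,0,-0.05,0, 0,0,-0.05,0, 0,0,-0.05,0]' 7.1 20; python3 -m jog '[0,0,-2,0, 0,0,-5,0, 0,0,-10,0, 0,0,-15,0, 0,0,-18,0, 0,0,-18,0, 0,-6,-18,0, 0,-12,-18,0, 0,-18,-18,0, 0,-18,-18,0, 0,-18,-18,0, 0,-18,-18,0]' 7.2 20; python3 lids.py; python3 - <<'E'
from h import *
a=np.load("sideL.npz")["p"][150:390,140:440]; cv2.imwrite("pics/end.png",cv2.resize(a[:,:,::-1],None,fx=2.5,fy=2.5))
E
```

```text
t: 29.32
ee_pos: [0.5264, -0.184, 0.0216]
eef_rot: [[-0.293, 0.956, -0.0], [0.956, 0.293, 0.0], [0.0, -0.0, -1.0]]
contact_force: [-0.2, -0.1, 0.7]
gripper_width: 0.0708
gripper_force: 0.0
t: 30.82
ee_pos: [0.3552, -0.2365, 0.2017]
eef_rot: [[-0.294, 0.956, 0.0], [0.956, 0.294, 0.0], [0.0, 0.0, -1.0]]
contact_force: [0.4, -0.6, 0.8]
gripper_width: 0.0718
gripper_force: 0.0
30.82 [ 0.3552 -0.2365  0.2017] yaw 107.08
side tin [ 515.8 -152.7]
  lid [ 513.1 -155.    64.5] n 1317 z 22.9 slope [0.004 0.001] rel tin r 3.5 ang -139.0
top tin [ 516.5 -155.5]
  lid [ 536.7 -128.3   25.9] n 479 z 23.7 slope [0.003 0.001] rel tin r 33.8 ang 53.3
  lid [ 527.8 -192.3   26.4] n 483 z 23.5 slope [0.    0.005] rel tin r 38.5 ang -72.9
  lid [ 477.  -151.3   26.2] n 489 z 23.6 slope [0.006 0.003] rel tin r 39.7 ang 174.0
```

View pics/end.png

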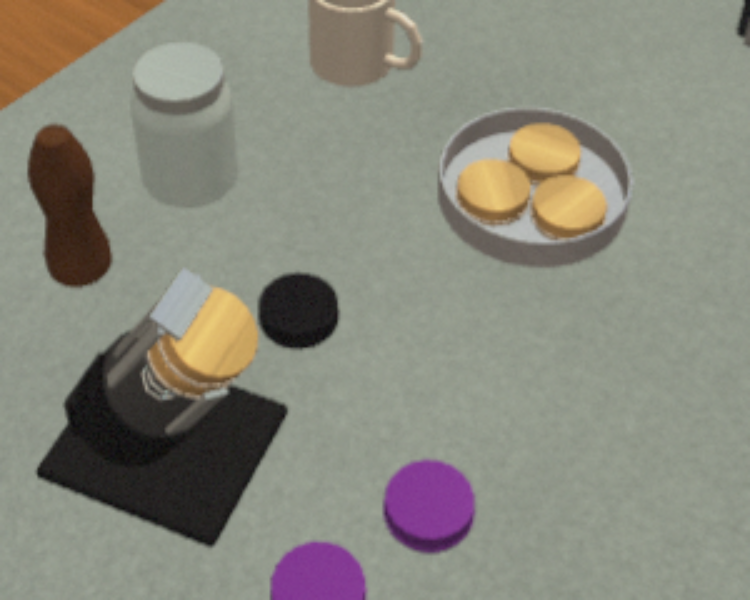

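The final picture shows three lids flat in a triangle in the tin at (493,188), (545,150) and (569,205), with gaps of about 2–3 mm. Two lids sit in the holder under the lip at (215,330). The tin, mill, mug and jar have not moved.

```bash
python3 -c "
from workcell import job
print(job.hand_in())"
```

```text
the job is handed in; nothing more can be done
None
```

The job is handed in (result not shown) at about 31 s: both lids lie flat in the tin with lid_0, in a triangle about 2–3 mm apart; two lids remain in the holder, the tin, mill, mug and jar were not moved, and each moved lid was first pressed level against the bare table.

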